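Unlatch the parts tote and hold its sprung gate open

TASK

Open the steel parts tote so that I can reach the parts through its front: between your fingers squeeze the safety catch (the one with the short crossbar) against its fixed back plate until it is fully in, then squeeze the main catch (the long crossbar) in the same way. Then take the upright post on the gate, swing the gate toward you past its detent until it stands wide open, about square to the front, and finish while still holding it there by the post, because its spring would pull it shut. Leave the parts in the tote and the things beside it where they are.

Things in the scene. Friction and masses are not known exactly. Their poses are not given: they have to be found in the camera images.
- tote: open-topped steel parts tote bolted to the bench, 110 x 200 mm, walls 103 mm high, front header bar up to 104 mm; origin at the centre of its underside, z up, +x from its front to its back, +y to the left as seen from its front. Its front has the gate, and the two catches stand on the header bar above the gate. The two catches may stand either way round, at y = -50 mm and y = +10 mm.
- safety_catch (a joint): safety catch, which is squeezed first: rad, 0 = hooked over the gate's top rail, 0.40 = fully squeezed in and hook lifted clear of the rail (from about 0.3). Its pivot is stiff (about 4 N at the crossbar), it has no spring and stays where it is left. It has the short crossbar.
- main_catch (a joint): main catch, which is squeezed second: values and behaviour as for the safety catch. It has the long crossbar.
- safety_bar (a point): crossbar at the top of the safety catch's tail: a round bar 8 mm thick and 18 mm long (28 mm over its ball ends), along the tote's y; origin at its centre, about 175 mm above the bench, with free air 19 mm below it. It is the moving half of the squeeze: it travels 25 mm in the tote's +x toward the fixed plate. The catch's hook reaches 36 mm in front of its pivot and rises to 151 mm when lifted.
- safety_plate (a point): fixed upright plate behind the safety catch's crossbar: 5 mm thick (tote x), 18 mm wide (y), 20 mm high; origin at its centre, 175 mm above the bench. Front of bar to back of plate measures 39 mm unsqueezed and 14 mm fully squeezed (17 mm for fingertips reaching 15 mm below the bar); the middle of the full squeeze lies 5 mm in front of (tote -x) this point. The rules call it safety_base_c3.
- main_bar (a point): crossbar at the top of the main catch's tail: as the safety catch's bar, but 38 mm long (48 mm over its ball ends).
- main_plate (a point): fixed upright plate behind the main catch's crossbar: as the safety catch's plate, but 38 mm wide. The rules call it main_base_c3.
- gate (a joint): gate hinge: rad, 0 = shut, grows as the gate swings toward the robot (counter-clockwise from above), 1.75 = its stop. A spring pulls it shut (about 1 N at the post when shut, 4 N when wide open). A spring-ball detent resists from about 0.15 to 0.35 rad with 3 to 5 N more at the post, then lets go and pushes on until 0.55.
- gate_post (a point): upright round post on the gate's top rail, the gate's handle: 16 mm thick, free from 130 to 185 mm above the bench, with a cap 20 mm wide on the top 5 mm; origin on its axis 163 mm above the bench, where it is to be held. It stands 155 mm from the hinge axis. The rules call the post gate_c9.
- gate_hinge (a point): point on the gate's upright hinge axis, at the right end of the gate, 163 mm above the bench. When shut the gate runs from here 170 mm along the tote's +y; its top rail is 126 mm high.
- coupling: short rusty tube standing in the tote, 50 mm wide, 42 mm high; origin at its underside; leave alone
- tote_bearing: ball bearing lying in the tote, 47 mm wide, 14 mm high; origin at its underside; leave alone
- tape: roll of black tape lying in front of the tote at the left, 62 mm wide, 19 mm high; origin at its underside; leave alone
- puck: black rubber pad lying at the right of the tote, 50 x 100 x 22 mm; origin at its underside; leave alone
- yoke: steel shaft yoke standing at the left of the tote, 42 x 64 x 128 mm; origin at its underside; leave alone

How it is judged (in metres and radians):
On the way, in this order (a step that is already met when the one before it is completed fails the run):
1. the safety catch is squeezed fully in between the fingers, one on the catch (crossbar or tail) and the other on its fixed plate or just behind it (pinch centre within 14 mm of the plate) (value of joint safety_catch above 0.34 rad and contact force between the fingers and safety_catch above 1 N and (contact force between the fingers and safety_base_c3 above 1 N or horizontal distance between the grasp point and safety_plate below 0.014 m)), for 0.2 s.
2. then the main catch is squeezed fully in, in the same way (value of joint main_catch above 0.34 rad and contact force between the fingers and main_catch above 1 N and (contact force between the fingers and main_base_c3 above 1 N or horizontal distance between the grasp point and main_plate below 0.014 m) and value of joint safety_catch above 0.3 rad), for 0.2 s.
3. the gate is swung past its detent by the post (value of joint gate above 0.65 rad and contact force between the fingers and gate_c9 above 1 N), for 0.1 s.
At the end, for the whole second after the job is handed in: the gate stands wide open, 1.2 rad (70 degrees) or more but not forced against its stop (under 1.74), at rest (under 0.1 rad/s), with the fingers holding the post (1.5 N or more), and both catches are still squeezed in (over 0.3 rad) (value of joint gate between 1.2 and 1.74 rad and velocity of joint gate between -0.1 and 0.1 rad/s and contact force between the fingers and gate_c9 above 1.5 N and value of joint each of safety_catch, main_catch above 0.3 rad); the arm keeps its last pose, push and grip.
It fails at once if the main catch is moved (over 0.12 rad) before the safety catch is in (value of joint main_catch above 0.12 rad and value of joint safety_catch below 0.3 rad).
It fails at once if something beside the tote (tape, rubber pad, yoke) is moved by more than 20 mm (distance of any of tape, puck, yoke from where it was at the start of the episode above 0.02 m).
It fails at once if a part in the tote (tube, bearing) is moved by more than 20 mm (distance of any of coupling, tote_bearing from where it was at the start of the episode above 0.02 m).
It also fails if it takes over 48 s, if anything falls off the work surface, if the arm or the gripper's body presses on something with over 40 N, if the wrist force passes 120 N, or if a joint passes its speed limit or range.

ROBOT

A 6-joint arm with a two-finger parallel gripper is mounted at the origin on a cart in front of the work surface, level with it; the furniture and walls round the work are solid. World frame = base frame: x ahead of the robot, y to its left, z up, the work surface at z = 0. Lengths are in m, angles in degrees, forces in N, time in s.
With the tool pointing down it reaches from about 0.35 to 0.975 m from the base axis. Payload 17.4 kg.
Tool frame: the origin (TCP) lies midway between the tips of the shut fingers; the grasp point (between the pads) lies 19 mm behind it; z points along the fingers, y is the direction in which the jaws open and shut (so a half turn about z gives the same grasp; the last joint's range is limited). The gripper opens to 85 mm and grips with 20 to 120 N. Pads are 22 mm wide; open, the fingers measure 114 mm over their backs; the gripper's body (76 mm by 85 mm) begins 54 mm behind the grasp point. The pads swing forward as they close: fully open they stand 13 mm farther back than shut.
Start: joints at [63.495, 6.646, 82.598, -0, 90.757, -2.166], TCP at [0.278, 0.615, 0.231] pointing down, gripper open.
Joint ranges: [-162.19, 162.19], [-47.58, 125.68], [4.15, 143.07], [-65.23, 245.23], [0.69, 171.88], [-170.13, 170.13]. Speed limits (degrees/s): [108.29, 108.29, 127.2, 180, 180, 180].

INTERFACE

Orientations are given as [roll, pitch, yaw] about the fixed x, y, z axes, in that order (R = Rz(yaw) Ry(pitch) Rx(roll)).
In Python, from cell import monitor, cams, finish_job gives the robot as it stands.
- The arm moves only by the tool arm_command, never from a script. Its argument "targets" is one flat list of numbers, 5 for each row, row after row: the closure, from -1 (fully open) to 1 (shut), then the shift along the world's x, y, z in mm, then the turn about the world's z in degrees. A call has 1 to 20 rows; each row is the pose to reach, as a shift and turn from the pose commanded when the call began; what a row does not reach only later rows make up. A row lasts 1/12 s, in which the tool goes at most 41.7 mm and 7.16 degrees, less where a joint would pass 70% of its speed; a pose out of reach is approached as far as the arm can. A call with a gripper value outside its range is refused whole. The fingers move at their own pace and stop on an object; "newtons" is the grip in N (left out, the last holds). Time passes only in rows, so rows that repeat a pose let the fingers close. It gives the time, the measured TCP pose, the force and the opening at its end, in the units of the state.
- monitor.read_state(): the state, without advancing time (a new reading comes with each control period).
- cams.read_camera(name): name is "side" or "top"; returns (picture, depth): 400x640x3 uint8, blue, green, red; 400x640 float32, m along the optical axis (not along the pixel's ray), 0 where there is no reading.
- cams.get_calibration(name): a dict with "fov_y" (degrees; the focal length in pixels is half the picture's height over the tangent of half this angle, whatever the lens; pixels are square), "cx", "cy" (the principal point, pixels), "xyz" and "orientation" of the camera in the world. Camera axes: x right, y up, looking along -z (the intrinsics and any distortion apply to the point x, -y, -z); pixel columns grow to the right and rows downward; lengths in m; the calibration is good to about 2 mm. A picture is of the moment at which its call begins. get_calibration takes no time and is no camera call.
- finish_job(): hands the job in, once; it reports no verdict.
Trained networks look in the newest picture that a camera, given by its name, has taken for a name from the list of things; names that differ only in an ending like _2 or _b are one class to them, and where a whole thing is asked for, a point or a joint stands for the part that bears it (a point fixed in the world has none). Each returns a list of dicts, best first, with "confidence" (0 to 1); they miss things now and then, are a little off and sometimes report something else, mostly with a low value. They report only what shows in the picture. A call takes as long as a camera call.
- cams.outline_of(camera, target): "mask" (400x640 bool, what is visible of it) and "bbox" ([left, top, right, bottom] in pixels, round what is visible of it).
The state is a dict: "time": time; "joint_pos": joint angles; "dq": joint speeds; "tau": joint torques, N m; "position": TCP position; "eef_rot": TCP orientation; "wrist_force": force on the tool from outside, world axes, zero at the start; "torque": the same for the moment, N m; "width": opening from 0.0 (shut) to 1.0 (fully open).
Only numpy, scipy, OpenCV 4.12 (cv2) and the standard library are available. Lean on these libraries where they do the work, as an engineer would, in place of code of your own. Each camera call takes 0.05 s, during which the arm holds its last target.

## Working session

There is one attempt and no reset: what is moved stays moved. The work goes in short steps, Python scripts to look and compute and a tool call to move; the robot and the scene stay as the last step left them, time stands still between calls to the robot, and variables do not carry over. Pictures are saved under pics/ and viewed, and the job is handed in when it is done.

Besides the shell and the picture viewer there is one more tool, called after "Request:" as name(argument=value, ...), one argument or row to a line, values as JSON. arm_command: Moves the arm, as the interface text tells. Its arguments: {"type":"object","properties":{"targets":{"type":"array"},"newtons":{"type":"number"}},"required":["targets"]}

```bash
ls; mkdir -p pics
python3 - <<'E'
from cell import monitor, cams, finish_job
import cv2
s=monitor.read_state(); print(s)
for n in ("side","top"):
    p,d=cams.read_camera(n); cv2.imwrite(f"pics/{n}0.png",p); print(n,cams.get_calibration(n))
    import numpy as np; np.save(f"pics/{n}0.npy",d)
E
```

```text
pics
{'time': 0.0, 'joint_pos': array([ 6.34942719e+01,  6.67543075e+00,  8.26382182e+01,  8.46504058e-04,
        9.07552488e+01, -2.16533824e+00]), 'dq': array([-0.04423976,  0.02778039,  0.1009363 ,  0.00058459, -0.09319649,
       -0.0432136 ]), 'tau': array([ 8.39092791e-04, -7.31958675e+01, -6.32485056e+01,  5.43517274e-05,
        5.90322728e-03,  4.79624055e-05]), 'position': array([0.2781169 , 0.61482426, 0.23052   ]), 'eef_rot': array([-1.79931184e+02, -3.44901816e-03,  1.55659619e+02]), 'wrist_force': array([-0.39826058, -0.58820213, -0.49110425]), 'torque': array([ 0.04938885,  0.03481792, -0.03333401]), 'width': 1.0024237155806153}
side {'fov_y': 46.55008544225789, 'cx': 322.07517867281234, 'cy': 195.22619393295133, 'xyz': array([-0.03760706, -0.88020889,  0.62860177]), 'orientation': array([ 65.93471643,   0.57130807, -36.2098125 ])}
top {'fov_y': 51.412110223426396, 'cx': 318.8830707836698, 'cy': 202.91094221631323, 'xyz': array([0.47968957, 0.04014692, 0.97549923]), 'orientation': array([  9.88578502,   1.04076578, -88.35832339])}
```

View pics/side0.png

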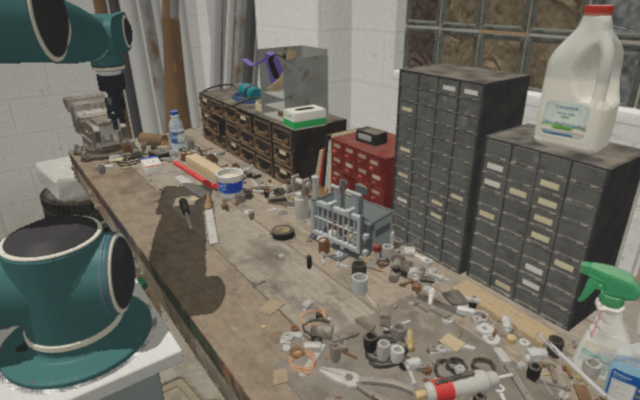

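View pics/top0.png

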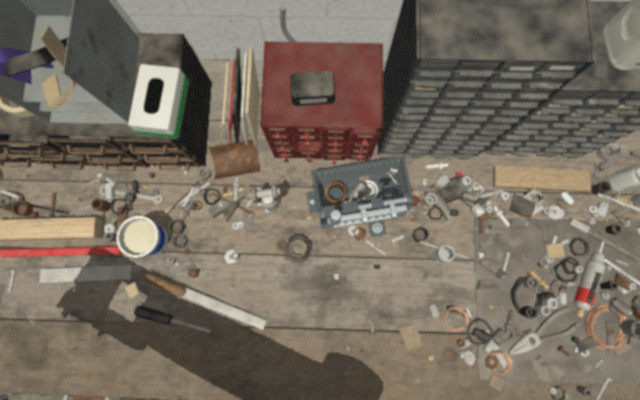

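```bash
cat > h.py <<'E'
import numpy as np, cv2
from scipy.spatial.transform import Rotation as R
from cell import cams
def cal(n):
    c=cams.get_calibration(n); f=200/np.tan(np.radians(c["fov_y"]/2)); return c,f,R.from_euler('xyz',c["orientation"],degrees=True).as_matrix()
def ray(n,u,v):
    c,f,M=cal(n); d=M@np.array([(u-c["cx"])/f,-(v-c["cy"])/f,-1.]); return c["xyz"],d
def pz(n,u,v,z):
    o,d=ray(n,u,v); return o+d*(z-o[2])/d[2]
def pd(n,u,v,dep):
    o,d=ray(n,u,v); return o+d*dep
def proj(n,p):
    c,f,M=cal(n); q=M.T@(np.asarray(p)-c["xyz"]); return c["cx"]+f*q[0]/-q[2], c["cy"]-f*q[1]/-q[2]
def tri(a,b):
    (o1,d1),(o2,d2)=ray("side",*a),ray("top",*b)
    s=np.linalg.lstsq(np.c_[d1,-d2],o2-o1,rcond=None)[0]; p,q=o1+d1*s[0],o2+d2*s[1]; return (p+q)/2,np.linalg.norm(p-q)
E
python3 - <<'E'
from h import *
for n,(x0,y0,x1,y1) in {"side":(290,165,410,265),"top":(290,145,430,245)}.items():
    p=cv2.imread(f"pics/{n}0.png")[y0:y1,x0:x1]
    cv2.imwrite(f"pics/{n}0c.png",cv2.resize(p,None,fx=5.5,fy=5.5,interpolation=cv2.INTER_CUBIC))
for n in ("side","top"):
  d=np.load(f"pics/{n}0.npy")
  for t in ["tote","safety_bar","main_bar","safety_catch","main_catch","safety_plate","main_plate","gate","gate_post","tape","puck","yoke","coupling"]:
    r=cams.outline_of(n,t)
    for k in r[:2]:
        m=k["mask"]; v,u=np.nonzero(m)
        print(n,t,round(k["confidence"],2),k["bbox"],u.mean().round(1),v.mean().round(1),m.sum(), np.round(np.median(d[m]),3))
E
```

```text
side tote 0.89 [310.2, 177.1, 395.5, 261.6] 349.1 224.3 3866 1.191
side tote 0.54 [328.3, 220.7, 342.0, 234.6] 335.3 227.1 78 1.269
side safety_bar 0.66 [398.2, 259.7, 413.1, 278.9] 405.9 267.1 155 1.105
side safety_bar 0.56 [330.7, 182.7, 340.7, 209.4] 334.3 197.3 144 1.167
side main_bar 0.49 [344.1, 190.6, 357.8, 216.6] 353.2 205.9 141 1.133
side main_catch 0.76 [345.1, 191.5, 359.0, 216.6] 352.8 204.3 179 1.13
side safety_plate 0.62 [311.7, 174.4, 365.3, 253.7] 336.2 222.1 1320 1.186
side safety_plate 0.52 [326.2, 179.1, 346.7, 212.3] 338.0 195.3 401 1.182
side main_plate 0.82 [347.8, 183.5, 370.4, 215.5] 357.1 200.1 464 1.142
side main_plate 0.47 [326.9, 178.3, 345.6, 211.2] 337.9 196.0 301 1.179
side gate 0.56 [309.7, 171.5, 365.4, 255.0] 335.6 222.2 1660 1.193
side gate 0.22 [346.9, 195.0, 358.4, 215.9] 352.8 203.2 175 1.13
side gate_post 0.92 [309.5, 175.1, 367.6, 257.1] 335.6 222.0 1519 1.188
side tape 0.56 [271.0, 223.1, 292.8, 240.5] 282.7 232.5 300 1.275
side tape 0.37 [328.4, 187.5, 344.0, 211.2] 334.4 197.7 198 1.17
side puck 0.47 [398.8, 258.4, 408.7, 276.3] 405.8 267.6
[... 812 characters left out ...]
3.1] 361.2 203.5 340 0.849
top main_plate 0.92 [382.3, 178.5, 408.4, 214.7] 390.9 197.6 399 0.845
top main_plate 0.17 [327.5, 204.7, 411.0, 227.5] 363.9 215.8 860 0.858
top gate 0.57 [384.9, 196.4, 405.5, 216.2] 393.8 203.7 185 0.81
top gate 0.56 [326.3, 203.3, 411.9, 228.6] 366.2 215.5 800 0.858
top gate_post 0.86 [327.2, 204.8, 413.2, 227.8] 364.1 215.8 782 0.858
top tape 0.82 [283.0, 234.5, 309.7, 262.5] 297.7 248.2 494 0.955
top puck 0.87 [433.5, 174.1, 470.2, 201.6] 452.2 189.3 484 0.968
top yoke 0.79 [249.8, 185.6, 280.0, 209.9] 266.2 196.3 508 0.879
top coupling 0.61 [325.8, 182.4, 348.9, 203.4] 335.0 192.0 282 0.947
top coupling 0.34 [362.5, 178.8, 378.7, 201.0] 371.0 189.4 167 0.972
```

View pics/side0c.png

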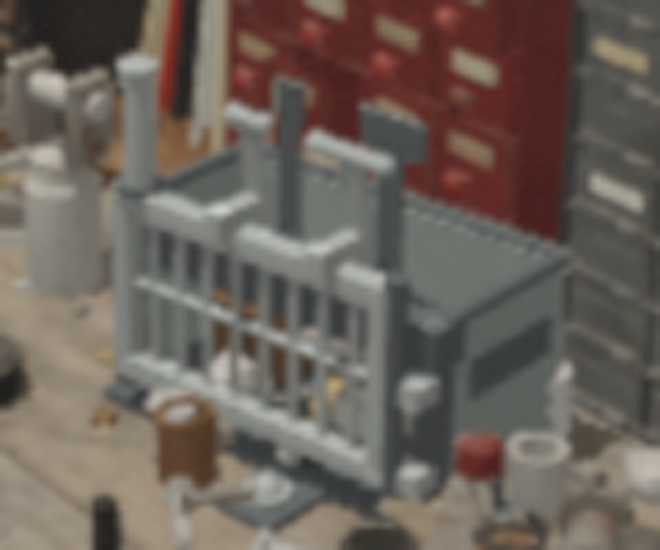

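View pics/top0c.png

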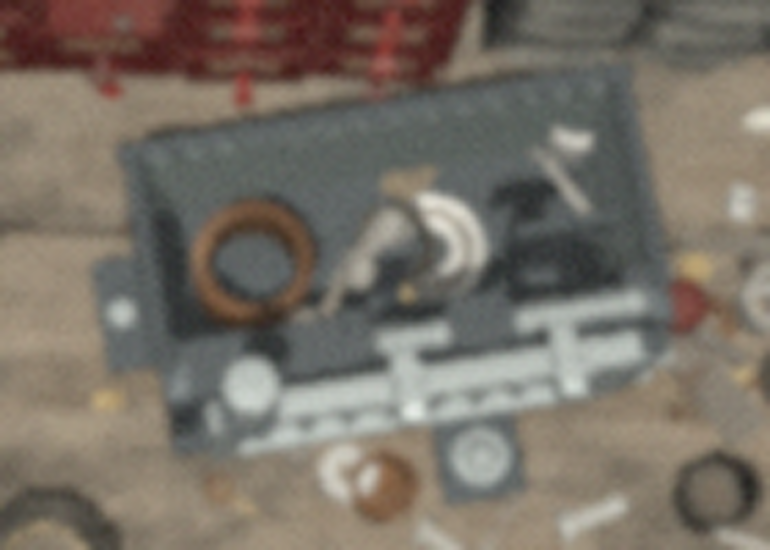

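Run:
```python
from h import *
S=lambda x,y:(290+x/5.5-.4,165+y/5.5-.4); T=lambda x,y:(290+x/5.5-.4,145+y/5.5-.4)
pts={"post":((137,62),(252,386)),"sbar":((251,117),(415,337)),"mbar":((352,150),(583,312)),"mL":((315,136),(522,323)),"mR":((390,164),(645,301)),"gate_hinge_top":((392,278),(655,365))}
for k,(a,b) in pts.items():
    p,e=tri(S(*a),T(*b)); print(k,p.round(4),round(e,4))
for k,z in {"post":.185,"sbar":.179,"mbar":.179,"mL":.179,"mR":.179}.items():
    print(k,"top@z",pz("top",*T(*pts[k][1]),z).round(4),"side@z",pz("side",*S(*pts[k][0]),z).round(4))
# depth pts near gate bars/tote from top camera
d=np.load("pics/top0.npy"); 
pts=[]
for v in range(150,240):
  for u in range(300,425):
    if d[v,u]>0: pts.append(pd("top",u,v,d[v,u]))
P=np.array(pts); 
for lo,hi in ((.165,.195),(.14,.165),(.1,.135)):
  q=P[(P[:,2]>lo)&(P[:,2]<hi)]; print(lo,hi,len(q),q.mean(0).round(3),q.min(0).round(3),q.max(0).round(3))
np.save("P.npy",P)
# topdown ortho map
im=np.zeros((280,300),np.float32)
for p in P:
    i=int((p[0]-.40)*1000);j=int((.14-p[1])*1000)
    if 0<=i<280 and 0<=j<300: cv2.circle(im,(j,279-i),1,float(p[2]),-1)
cv2.imwrite("pics/map.png",cv2.resize(cv2.applyColorMap(np.uint8(np.clip(im/.2*255,0,255)),cv2.COLORMAP_JET),None,fx=2,fy=2))
```

```text
post [0.5949 0.0256 0.1895] 0.0021
sbar [ 0.6164 -0.0323  0.1755] 0.0031
mbar [ 0.6267 -0.0915  0.1769] 0.0032
mL [ 0.6225 -0.0702  0.1773] 0.0041
mR [ 0.6308 -0.1131  0.1768] 0.0022
gate_hinge_top [ 0.6177 -0.1272  0.1304] 0.0078
post top@z [0.5947 0.026  0.185 ] side@z [0.6025 0.0346 0.185 ]
sbar top@z [ 0.6145 -0.0311  0.179 ] side@z [ 0.6131 -0.0392  0.179 ]
mbar top@z [ 0.625  -0.0902  0.179 ] side@z [ 0.6254 -0.0954  0.179 ]
mL top@z [ 0.6205 -0.0688  0.179 ] side@z [ 0.6223 -0.0736  0.179 ]
mR top@z [ 0.6295 -0.112   0.179 ] side@z [ 0.6288 -0.117   0.179 ]Traceback (most recent call last):
  File "<stdin>", line 13, in <module>
  File "h.py", line 11, in pd
    o,d=ray(n,u,v); return o+d*dep
        ~~~^^^^^^^
  File "h.py", line 7, in ray
    c,f,M=cal(n); d=M@np.array([(u-c["cx"])/f,-(v-c["cy"])/f,-1.]); return c["xyz"],d
          ~~~^^^
  File "h.py", line 5, in cal
    c=cams.get_calibration(n); f=200/np.tan(np.radians(c["fov_y"]/2)); return c,f,R.from_euler('xyz',c["orientation"],degrees=True).as_matrix()
ValueError: time passes only in moves, steps and waits
```

```bash
python3 - <<'E'
from cell import cams
import json
json.dump({n:{k:(v.tolist() if hasattr(v,'tolist') else v) for k,v in cams.get_calibration(n).items()} for n in("side","top")},open("cal.json","w"))
E
sed -i 's/^    c=cams.get_calibration(n); /    c=CAL[n]; /; s/^from cell import cams/from cell import cams\nimport json\nCAL=json.load(open("cal.json"))/' h.py; sed -i 's/-c\["xyz"\])/-np.array(c["xyz"]))/; s/return c\["xyz"\],d/return np.array(c["xyz"]),d/' h.py
python3 - <<'E'
from h import *
for n,(a,b,c,e) in {"top":(300,150,425,240),"side":(300,165,405,265)}.items():
    d=np.load(f"pics/{n}0.npy"); P=np.array([pd(n,u,v,d[v,u]) for v in range(b,e) for u in range(a,c) if d[v,u]>0])
    for lo,hi in ((.165,.195),(.14,.165)):
      q=P[(P[:,2]>lo)&(P[:,2]<hi)&(P[:,0]<.68)&(P[:,0]>.55)]; print(n,lo,hi,len(q),q.mean(0).round(3),q.min(0).round(3),q.max(0).round(3))
    im=np.zeros((280,300),np.float32)
    for p in P[np.argsort(P[:,2])]:
        i=int((p[0]-.50)*1000);j=int((.12-p[1])*1000)
        if 0<=i<280 and 0<=j<300: cv2.circle(im,(j,279-i),1,float(p[2]),-1)
    m=cv2.resize(cv2.applyColorMap(np.uint8(np.clip(im/.2*255,0,255)),cv2.COLORMAP_JET),None,fx=2,fy=2)
    cv2.imwrite(f"pics/map{n}.png",m)
E
```

```text
top 0.165 0.195 354 [ 0.625 -0.043  0.182] [ 0.586 -0.111  0.166] [0.661 0.037 0.193]
top 0.14 0.165 47 [ 0.63  -0.032  0.151] [ 0.588 -0.093  0.14 ] [0.656 0.034 0.164]
side 0.165 0.195 321 [ 0.628 -0.052  0.176] [ 0.585 -0.117  0.165] [0.661 0.03  0.191]
side 0.14 0.165 202 [ 0.625 -0.042  0.152] [ 0.586 -0.099  0.14 ] [0.659 0.026 0.165]
```

View pics/maptop.png

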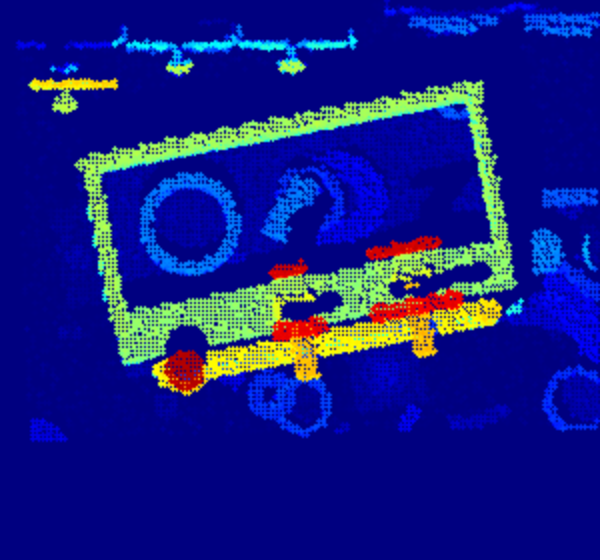

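View pics/mapside.png

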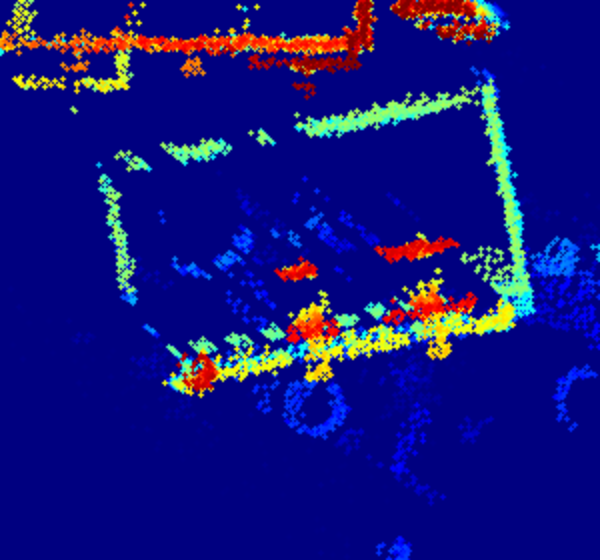

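Run:
```python
from h import *
y0=np.radians(10)
for n,(a,b,c,e) in {"top":(300,150,425,240),"side":(300,165,405,265)}.items():
    d=np.load(f"pics/{n}0.npy"); P=np.array([pd(n,u,v,d[v,u]) for v in range(b,e) for u in range(a,c) if d[v,u]>0])
    q=P[(P[:,2]>.166)&(P[:,2]<.2)&(P[:,0]<.68)&(P[:,0]>.55)]
    im=np.zeros((150,200),np.uint8)
    for p in q: cv2.circle(im,(int((.06-p[1])*1000),int((p[0]-.55)*1000)),3,255,-1)
    k,l=cv2.connectedComponents(im)
    lab=np.array([l[int((p[0]-.55)*1000),int((.06-p[1])*1000)] for p in q])
    for i in range(1,k):
        c=q[lab==i]
        if len(c)<10: continue
        dx,dy=(c.max(0)-c.min(0))[:2]; mid=(np.percentile(c,97,axis=0)+np.percentile(c,3,axis=0))/2
        cc=c[:,:2]-c[:,:2].mean(0); w,V=np.linalg.eigh(cc.T@cc); v=V[:,1]; yaw=np.degrees(np.arctan2(-v[0]*np.sign(v[1]),abs(v[1])))
        pr=cc@V
        print(n,len(c),"mean",c.mean(0).round(4),"mid",mid.round(4),"ext",(dx.round(3),dy.round(3)),"yaw",yaw.round(1),"axes ext",np.ptp(pr,axis=0).round(3),"zmax",c[:,2].max().round(3))
    if n=="top":
        q=P[(P[:,2]>.09)&(P[:,2]<.118)&(P[:,0]<.74)&(P[:,0]>.57)&(P[:,1]<.09)&(P[:,1]>-.155)]
        print(cv2.minAreaRect(np.float32(q[:,:2]*1000)))
        q=P[(P[:,2]>.12)&(P[:,2]<.135)&(P[:,0]<.66)&(P[:,0]>.57)]
        print(cv2.minAreaRect(np.float32(q[:,:2]*1000)),len(q))
```

```text
top 81 mean [0.5947 0.0273 0.1895] mid [0.5947 0.0275 0.1893] ext (np.float64(0.018), np.float64(0.017)) yaw -59.4 axes ext [0.018 0.018] zmax 0.193
top 61 mean [ 0.6153 -0.0298  0.1785] mid [ 0.6153 -0.0302  0.1783] ext (np.float64(0.011), np.float64(0.026)) yaw 9.4 axes ext [0.009 0.026] zmax 0.182
top 100 mean [ 0.6266 -0.0882  0.1784] mid [ 0.6267 -0.0881  0.1782] ext (np.float64(0.015), np.float64(0.045)) yaw 10.7 axes ext [0.008 0.046] zmax 0.182
top 37 mean [ 0.6444 -0.0237  0.1801] mid [ 0.6444 -0.0239  0.1763] ext (np.float64(0.008), np.float64(0.017)) yaw 10.7 axes ext [0.005 0.017] zmax 0.187
top 73 mean [ 0.6558 -0.0822  0.1809] mid [ 0.6562 -0.0819  0.1786] ext (np.float64(0.009), np.float64(0.035)) yaw 10.6 axes ext [0.005 0.036] zmax 0.188
((678.6552734375, -25.59381866455078), (157.4703369140625, 208.20046997070312), 10.464670181274414)
((620.172119140625, -41.859474182128906), (54.28154373168945, 174.86666870117188), 11.067228317260742) 481
side 69 mean [0.5934 0.0187 0.1805] mid [0.5943 0.0207 0.1787] ext (np.float64(0.018), np.float64(0.017)) yaw 76.6 axes ext [0.018 0.017] zmax 0.191
side 38 mean [ 0.6144 -0.0364  0.1748] mid [ 0.6148 -0.0361  0.1733] ext (np.float64(0.01), np.float64(0.024)) yaw 10.9 axes ext [0.008 0.024] zmax 0.179
side 67 mean [ 0.6254 -0.0955  0.1756] mid [ 0.6252 -0.0945  0.1742] ext (np.float64(0.014), np.float64(0.045)) yaw 10.7 axes ext [0.012 0.046] zmax 0.181
side 43 mean [ 0.6441 -0.0298  0.1759] mid [ 0.6446 -0.0283  0.1757] ext (np.float64(0.01), np.float64(0.019)) yaw 11.7 axes ext [0.01  0.019] zmax 0.185
side 93 mean [ 0.6556 -0.0894  0.176 ] mid [ 0.6551 -0.089   0.176 ] ext (np.float64(0.011), np.float64(0.039)) yaw 9.3 axes ext [0.007 0.039] zmax 0.185
```

Request:
arm_command(
  targets=[-1,365,-642,20,-55,-1,365,-642,20,-55,-1,365,-642,20,-55,-1,365,-642,20,-55,-1,365,-642,20,-55,-1,365,-642,20,-55,-1,365,-642,20,-55,-1,365,-642,20,-55,-1,365,-642,20,-55,-1,365,-642,20,-55,-1,365,-642,20,-55,-1,365,-642,20,-55,-1,365,-642,20,-55,-1,365,-642,20,-55,-1,365,-642,20,-55,-1,365,-642,20,-55,-1,365,-642,20,-55,-1,365,-642,20,-55,-1,365,-642,20,-55,-1,365,-642,20,-55],
  newtons=40,
)

```text
time: 3.07
position: [0.6436, -0.0284, 0.2508]
eef_rot: [-180.0, -0.0, 100.5]
wrist_force: [-0.8, -0.4, 0.3]
width: 1.0
```

Request:
arm_command(
  targets=[-1,0,1,-25,0,-1,0,1,-50,0,-1,0,1,-70,0,-1,0,1,-80,0,-1,0,1,-80,0,-1,0,1,-80,0],
)

```text
time: 3.57
position: [0.6431, -0.0254, 0.1721]
eef_rot: [180.0, 0.0, 100.7]
wrist_force: [0.2, -0.3, 0.7]
width: 1.0
```

```bash
cat > look.py <<'E'
import sys
from h import *
t=sys.argv[1]
for n,(x0,y0,x1,y1) in {"side":(280,120,420,260),"top":(280,130,440,250)}.items():
    p,d=cams.read_camera(n); np.save(f"pics/{n}{t}.npy",d)
    cv2.imwrite(f"pics/{n}{t}.png",cv2.resize(p[y0:y1,x0:x1],None,fx=4,fy=4,interpolation=cv2.INTER_CUBIC))
E
python3 look.py 1
```

```text
(no output)
```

View pics/side1.png

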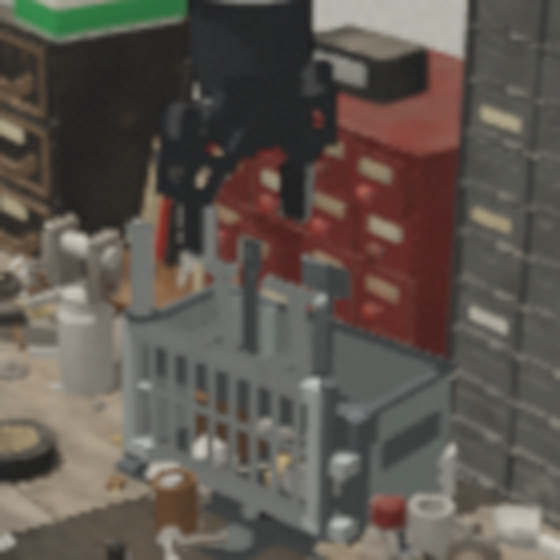

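View pics/top1.png

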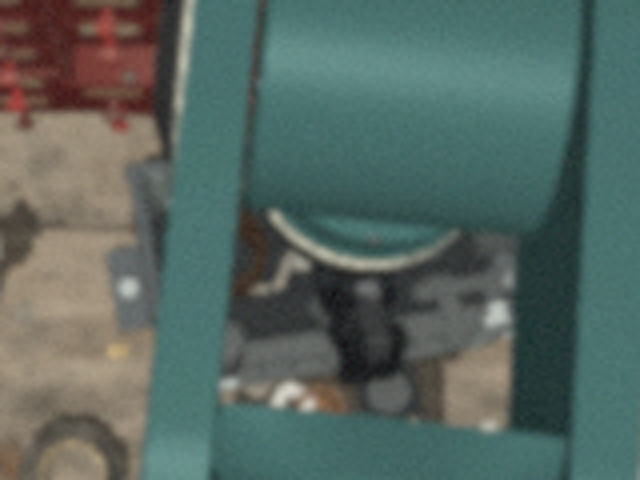

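Run:
```python
from h import *
x=np.array([.983,.184,0]); c=np.array([.6431,-.0254,.185])
y=np.array([-.184,.983,0])
for l,p in {"front pad":c-x*.0425,"front pad tip R edge":c-x*.0425-y*.011,"back pad":c+x*.0425,"sbar":[.615,-.033,.175],"mbar":[.626,-.091,.175],"splate":[.647,-.027,.185]}.items():
    u,v=proj("side",p); print(l,(u-280)*4,(v-120)*4)
d=np.load("pics/side1.npy")
for (a,b) in ((185,250),(297,205),(213,225),(250,255)):
    u,v=280+a/4,120+b/4; print(a,b,pd("side",u,v,d[int(round(v)),int(round(u))]).round(4))
```

```text
front pad 200.00535219528 256.0832406174285
front pad tip R edge 213.25237773493632 260.6908528773736
back pad 288.2509316948822 218.3798806073188
sbar 217.31783594319586 265.60276824445134
mbar 290.30145053068236 290.98146201666725
splate 251.58162624850297 236.11930480174215
185 250 [ 0.59   -0.0329  0.1918]
297 205 [ 0.6871 -0.0234  0.1956]
213 225 [ 0.5989 -0.0495  0.2114]
250 255 [ 0.6445 -0.0287  0.1732]
```

Request:
arm_command(
  targets=[-1,0,-2,-12,0,-1,0,-2,-12,0,1,0,-2,-12,0,1,0,-2,-12,0,1,0,-2,-12,0,1,0,-2,-12,0,1,0,-2,-12,0,1,0,-2,-12,0,1,0,-2,-12,0,1,0,-2,-12,0,1,0,-2,-12,0,1,0,-2,-12,0,1,0,-2,-12,0,1,0,-2,-12,0],
  newtons=25,
)

```text
time: 4.83
position: [0.6416, -0.0284, 0.1596]
eef_rot: [-179.8, -0.0, 100.7]
wrist_force: [-20.6, -3.1, 9.9]
width: 0.146
```

```bash
python3 look.py 2; python3 -c "
from cell import monitor; s=monitor.read_state(); print(s['time'],s['position'],s['wrist_force'],s['torque'],s['width'])"
```

```text
4.9333 [ 0.64160307 -0.02840357  0.15958863] [-20.5671028   -3.74693274  10.06100496] [-0.65085792  3.91814581  0.10466574] 0.1447919876728895
```

View pics/side2.png

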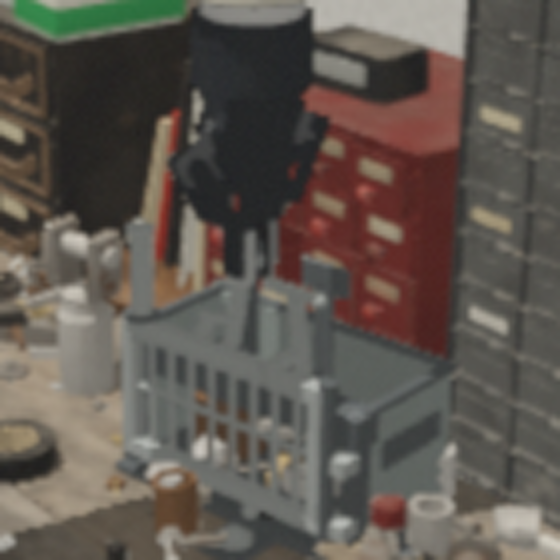

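Request:
arm_command(
  targets=[1,-1,0,0,0,1,-2,0,0,0,1,-2,0,0,0,1,-2,0,0,0,1,-2,0,0,0],
)

```text
time: 5.35
position: [0.6415, -0.0284, 0.1596]
eef_rot: [180.0, 0.0, 100.6]
wrist_force: [1.5, -4.9, 4.2]
width: 0.147
```

Request:
arm_command(
  targets=[-1,0,0,0,0,-1,0,0,0,0,-1,0,0,0,0,-1,0,0,0,0,-1,0,0,0,0,-1,0,0,30,0,-1,0,0,60,0,-1,11,-30,70,0,-1,11,-59,70,0,-1,11,-59,70,0,-1,11,-59,70,0],
)

```text
time: 6.27
position: [0.6522, -0.088, 0.2291]
eef_rot: [-180.0, -0.0, 100.6]
wrist_force: [-0.2, 0.7, -0.4]
width: 0.999
```

```bash
python3 look.py 3
python3 - <<'E'
from h import *
d=np.load("pics/side3.npy"); P=np.array([pd("side",u,v,d[v,u]) for v in range(150,225) for u in range(300,405) if d[v,u]>0])
q=P[(P[:,2]>.166)&(P[:,2]<.2)&(P[:,0]<.68)&(P[:,0]>.55)]
T=np.c_[(q[:,:2]-[.6464,-.0275])@np.array([[.983,.184],[-.184,.983]]).T,q[:,2]]*1000
for lo,hi in((-12,12),(-85,-36)):
    t=T[(T[:,1]>lo-6)&(T[:,1]<hi-6)]; print(np.histogram(t[:,0],bins=np.arange(-50,20,5)))
E
```

```text
(array([ 0,  0,  0,  0,  0,  0,  1, 17, 19, 18,  1,  0,  0]), array([-50, -45, -40, -35, -30, -25, -20, -15, -10,  -5,   0,   5,  10,
        15]))
(array([ 0,  0, 12, 43,  7,  0,  0,  0,  6, 78,  8,  0,  0]), array([-50, -45, -40, -35, -30, -25, -20, -15, -10,  -5,   0,   5,  10,
        15]))
```

View pics/side3.png

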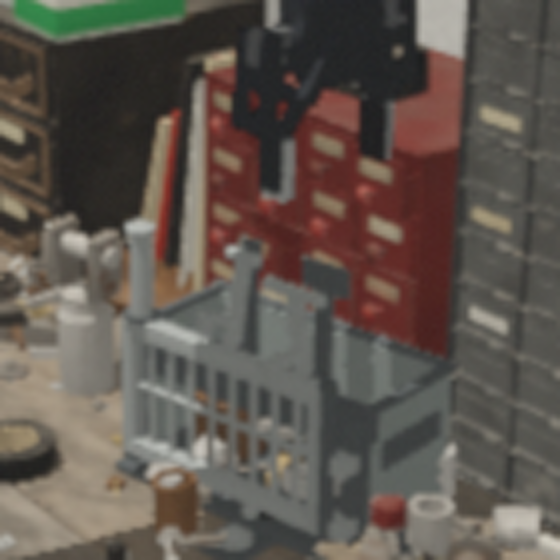

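The picture shows the safety bar squeezed against its plate at about (245,250) in the crop, and the main catch still out. Next I squeeze the main catch the same way.

Request:
arm_command(
  targets=[-1,1,0,-30,0,-1,1,0,-55,0,-1,1,0,-69,0,-1,1,0,-69,0,1,1,0,-69,0,1,1,0,-69,0,1,1,0,-69,0,1,1,0,-69,0,1,1,0,-69,0,1,1,0,-69,0,1,1,0,-69,0,1,1,0,-69,0,1,1,0,-69,0,1,1,0,-69,0,1,1,0,-69,0,1,1,0,-69,0],
)

```text
time: 7.7
position: [0.6528, -0.0872, 0.1612]
eef_rot: [-180.0, 0.0, 100.7]
wrist_force: [-9.9, -0.9, 8.5]
width: 0.147
```

Request:
arm_command(
  targets=[1,-1,0,0,0,1,-1,0,0,0,1,-1,0,0,0,-1,0,0,0,0,-1,0,0,0,0,-1,0,0,0,0,-1,0,0,0,0,-1,0,0,0,0,-1,0,0,35,0,-1,0,0,75,0,-1,-20,40,75,0,-1,-40,80,75,0,-1,-58,112,75,0,-1,-58,112,75,0,-1,-58,112,75,0],
)

```text
time: 8.95
position: [0.5946, 0.0267, 0.2359]
eef_rot: [179.9, 0.0, 100.8]
wrist_force: [-0.4, 0.2, 0.6]
width: 0.997
```

```bash
python3 look.py 4
python3 - <<'E'
from h import *
d=np.load("pics/side4.npy"); P=np.array([pd("side",u,v,d[v,u]) for v in range(150,225) for u in range(300,405) if d[v,u]>0])
q=P[(P[:,2]>.166)&(P[:,2]<.2)&(P[:,0]<.68)&(P[:,0]>.55)]
T=np.c_[(q[:,:2]-[.6464,-.0275])@np.array([[.983,.184],[-.184,.983]]).T,q[:,2]]*1000
for lo,hi in((-12,12),(-85,-36)):
    t=T[(T[:,1]>lo-6)&(T[:,1]<hi-6)]; print(np.histogram(t[:,0],bins=np.arange(-50,20,5))[0])
E
```

```text
[ 0  0  0  0  0  0  0 26 10 18  2  0  0]
[ 0  0  0  0  0  0  1 33 32 48  2  0  0]
```

View pics/side4.png

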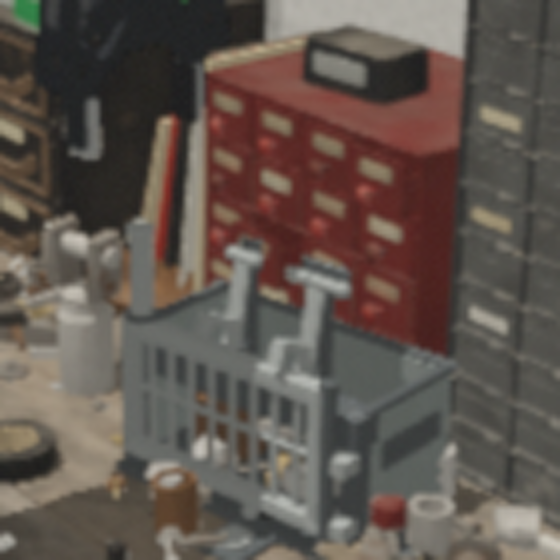

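View pics/top4.png

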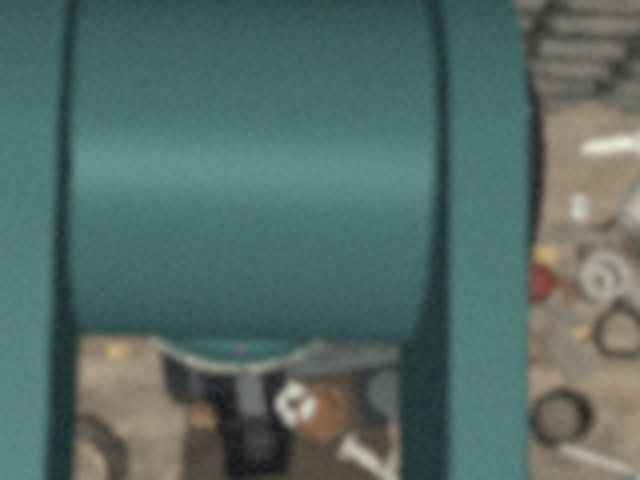

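Both catches are squeezed: the bars sit against their plates at about (245,250) and (320,275) in the crop. Next I descend over the post and grip it.

Request:
arm_command(
  targets=[-1,0,-1,-35,0,-1,0,-1,-70,0,-1,0,-1,-92,0,-1,0,-1,-92,0,1,0,-1,-92,0,1,0,-1,-92,0,1,0,-1,-92,0,1,0,-1,-92,0,1,0,-1,-92,0,1,0,-1,-92,0,1,0,-1,-92,0,1,0,-1,-92,0,1,0,-1,-92,0,1,0,-1,-92,0],
  newtons=50,
)

```text
time: 10.22
position: [0.5954, 0.024, 0.1442]
eef_rot: [179.9, 0.0, 100.7]
wrist_force: [-1.9, -1.2, 7.0]
width: 0.175
```

```bash
python3 look.py 5
python3 - <<'E'
from cell import monitor
s=monitor.read_state(); print(s)
import numpy as np
p=s['position'][:2]; a=np.radians(10.7); yv=np.array([-np.sin(a),np.cos(a)]); H=p-.155*yv; print(H)
for k in range(0,82,6):
    t=a+np.radians(k); q=H+.155*np.array([-np.sin(t),np.cos(t)]); print(k,((q-p)*1000).round(0))
E
```

```text
{'time': 10.3167, 'joint_pos': array([-1.41607721e-01, -1.10734671e+00,  9.87567787e+01, -7.95725608e-03,
        8.22898949e+01, -1.08070073e+01]), 'dq': array([ 0.05412127,  0.02298424, -0.01995043,  0.00612738,  0.00986084,
        0.00621256]), 'tau': array([ 3.31600998e-01, -5.62550247e+01, -5.86971188e+01,  1.81488474e-01,
       -5.75292092e-01,  1.02391792e-02]), 'position': array([0.5954286 , 0.02398859, 0.14426961]), 'eef_rot': array([1.79941882e+02, 1.91228572e-02, 1.00666453e+02]), 'wrist_force': array([-1.70703766, -0.73869567,  6.42450888]), 'torque': array([-0.14843982,  0.38816127, -0.00079606]), 'width': 0.17350817584266306}
[ 0.62420693 -0.12831639]
0 [0. 0.]
6 [-16.  -4.]
12 [-31.  -9.]
18 [-46. -16.]
24 [-59. -25.]
30 [-72. -35.]
36 [-84. -46.]
42 [-95. -58.]
48 [-104.  -72.]
54 [-111.  -86.]
60 [-118. -101.]
66 [-122. -117.]
72 [-125. -133.]
78 [-126. -149.]
```

View pics/side5.png

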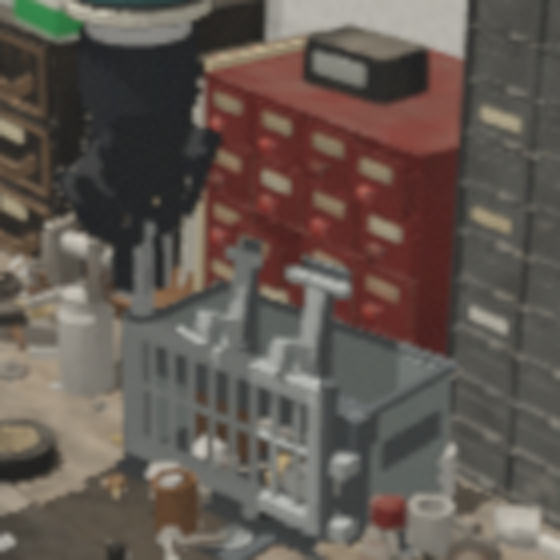

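Request:
arm_command(
  targets=[1,-8,-2,0,3,1,-16,-4,0,6,1,-24,-6,0,9,1,-31,-9,0,12,1,-38,-12,0,15,1,-46,-16,0,18,1,-53,-20,0,21,1,-59,-25,0,24,1,-66,-30,0,27,1,-72,-35,0,30,1,-78,-40,0,33,1,-84,-46,0,36,1,-90,-52,0,39,1,-95,-58,0,42,1,-95,-58,0,42,1,-95,-58,0,42],
  newtons=60,
)

```text
time: 11.65
position: [0.5012, -0.0348, 0.1443]
eef_rot: [179.9, 0.2, 142.6]
wrist_force: [12.4, -5.0, -0.2]
width: 0.172
```

```bash
python3 look.py 6
```

```text
(no output)
```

View pics/side6.png

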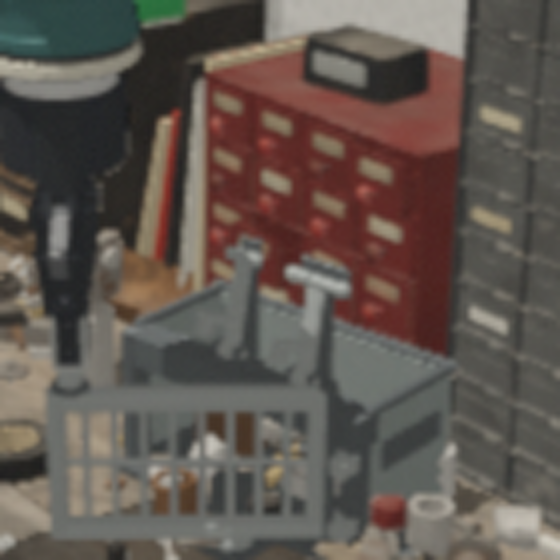

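Request:
arm_command(
  targets=[1,-3,-7,0,3,1,-7,-14,0,6,1,-11,-21,0,9,1,-14,-28,0,12,1,-18,-36,0,15,1,-21,-43,0,18,1,-23,-51,0,21,1,-25,-59,0,24,1,-27,-67,0,27,1,-28,-75,0,30,1,-29,-83,0,33,1,-29,-91,0,36,1,-29,-95,0,38,1,-29,-95,0,38,1,-29,-95,0,38],
)

```text
time: 13.0
position: [0.4708, -0.129, 0.1443]
eef_rot: [180.0, -0.0, -179.3]
wrist_force: [-10.5, 4.3, 10.6]
width: 0.172
```

```bash
python3 look.py 7; python3 -c "
from cell import monitor; s=monitor.read_state(); print(s['joint_pos'],s['wrist_force'],s['width'])"
```

```text
[-1.83042577e+01 -1.51854283e+01  1.11325329e+02  5.85147865e-04
  8.39004578e+01 -1.08961774e+02] [-10.6419452    3.82212038  11.21288534] 0.17323577158365022
```

View pics/side7.png

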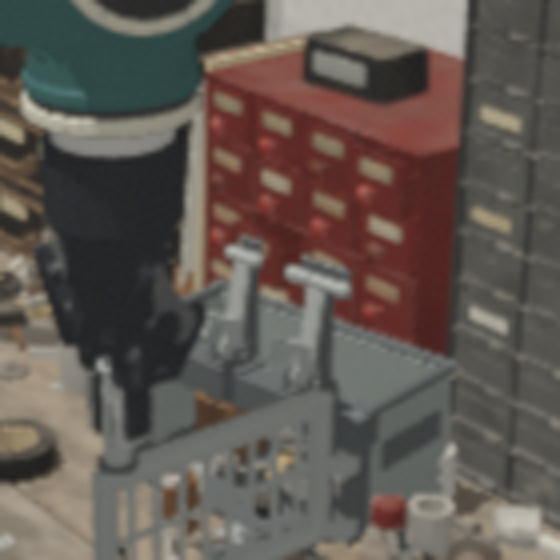

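View pics/top7.png

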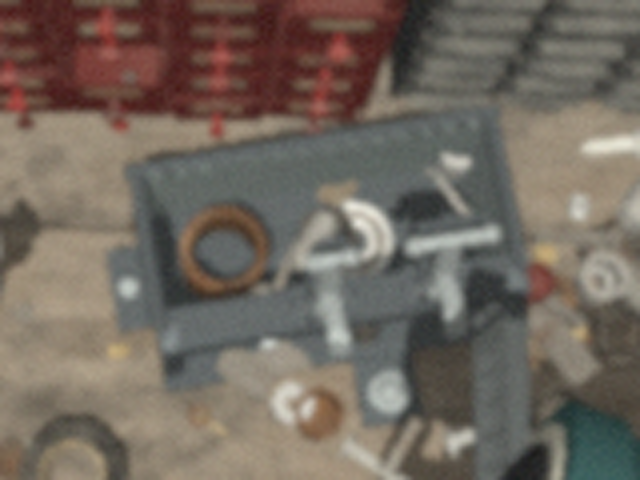

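Request:
arm_command(
  targets=[1,-1,0,0,0,1,-1,0,0,0,1,-1,0,0,0,1,-1,0,0,0,1,-1,0,0,0,1,-1,0,0,0,1,-1,0,0,0,1,-1,0,0,0],
)

```text
time: 13.77
position: [0.4707, -0.1287, 0.1443]
eef_rot: [180.0, 0.1, -179.3]
wrist_force: [1.5, 4.0, 6.6]
width: 0.174
```

Run:
```python
from h import *
from cell import monitor,finish_job
p,d=cams.read_camera("top"); P=np.array([pd("top",u,v,d[v,u]) for v in range(200,260) for u in range(385,425) if d[v,u]>0])
q=P[(P[:,2]>.118)&(P[:,2]<.138)&(P[:,0]>.5)&(P[:,0]<.61)]; v=cv2.fitLine(np.float32(q[:,:2]),cv2.DIST_HUBER,0,.01,.01).ravel()
print(len(q),"gate line angle from +x",np.degrees(np.arctan2(v[1],v[0])))
s=monitor.read_state(); print(s['position'],s['wrist_force'],s['width'],np.abs(s['dq']).max())
```

```text
197 gate line angle from +x 0.6095057
[ 0.47071423 -0.12871886  0.14428019] [0.78241664 3.84753003 6.81321745] 0.17499041676480376 0.12733501783627824
```

```bash
python3 -c "
from cell import finish_job; print(finish_job())"
```

```text
the job is handed in; nothing more can be done
None
```

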